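# Brace the storage jar and unscrew its tight cap

### The arm

A 6-joint arm with a two-finger parallel gripper is mounted at the origin on the work surface. World frame = base frame: x ahead of the robot, y to its left, z up, the work surface at z = 0. Lengths are in mm, angles in rad, forces in N, time in s.
With the tool pointing down it reaches from about 425 to 950 mm from the base axis. Payload 14.7 kg.
Tool frame: the origin (TCP) lies at the very end of the fingers, on their centre line; the grasp point (between the pads) lies 19 mm behind it; z points along the fingers, y is the line along which they close (so a half turn about z gives the same grasp; the last joint's range is limited). The gripper opens to 85 mm and grips with 20 to 120 N. Pads are 22 mm wide; open, the fingers measure 114 mm over their backs; the gripper's body (76 mm by 85 mm) begins 54 mm behind the grasp point. The pads swing forward as they close: fully open they stand 13 mm farther back than shut.
Start: joints at [-1.26, 0.48, 1.596, -0, 1.065, -0.047], TCP at [227.655, -608.823, 231.297] pointing down, gripper open.
Joint ranges: [-2.75, 2.75], [-0.82, 2.05], [0.23, 2.67], [-1.56, 4.7], [0.09, 2.69], [-2.92, 2.92]. Speed limits (rad/s): [1.89, 1.89, 2.39, 3.01, 3.01, 3.01].

### API

Orientations are given as a 3x3 rotation matrix whose columns are the frame's x, y, z axes.
In Python, from cell import r, vision gives the robot as it stands. The module is installed in compiled form; this text tells all that it offers.
- The arm moves only by the shell command python3 -m handwheel 'ROWS' [OPENING] [FORCE]. ROWS is JSON, a list of rows, each a list of 6 numbers: the shift along the tool's x, y, z in mm, then the turn, a rotation vector about the tool's x, y, z in degrees. In form: [[x, y, z, rx, ry, rz], ...]. A call has exactly 5 rows; each row is the pose to reach, as a shift and turn from the pose commanded when the call began, along the tool's axes at that moment; what a row does not reach only later rows make up. A row lasts 1/10 s, in which the tool goes at most 50 mm and 8.59 degrees, less where a joint would pass 70% of its speed; a pose out of reach is approached as far as the arm can. A call with a gripper value outside its range is refused whole. OPENING is the finger opening in mm, from 0 to 85.4, set as the call begins (- or left out, the last holds). The fingers move at their own pace and stop on an object; FORCE is the grip in N (left out, the last holds). Time passes only in rows, so rows that repeat a pose let the fingers close, or fill a call up. It gives the time, the measured TCP pose, the force, the opening and the grip force at its end, in the units of the state.
- r.state(): the state, without advancing time (a new reading comes with each control period).
- vision.snapshot(name): name is "scene" or "top" or "wrist"; returns the picture (480x640x3 uint8, red, green, blue); there is no depth.
- vision.camera_info(name): a dict with "fx", "fy", "cx", "cy" (pixels), "k1" (the pictures are not rectified: a ray, as slopes to the right and down, at radius r is drawn at 1 + k1 r^2 times it, then the intrinsics apply), "pose" (4x4, takes a point from camera to world coordinates). Camera axes: x right, y up, looking along -z (the intrinsics and any distortion apply to the point x, -y, -z); pixel columns grow to the right and rows downward; lengths in mm; the calibration is good to about 2 mm. A picture is of the moment at which its call begins: read the wrist's pose just before it. camera_info takes no time and is no camera call; for the wrist camera it gives the pose at the moment of the call.
- r.job_done(): hands the job in; it is judged then, once.
The state is a dict: "clock": time; "joints": joint angles; "joint_velocities": joint speeds; "joint_efforts": joint torques, N m; "tool_pos": TCP position; "orientation": TCP orientation; "force": force on the tool from outside, world axes, zero at the start; "wrist_torque": the same for the moment, N m; "width": opening from 0.0 (shut) to 1.0 (fully open); "finger_force": force on a finger pad.
Only numpy, scipy, OpenCV 4.12 (cv2) and the standard library are available. Lean on these libraries where they do the work, as an engineer would, in place of code of your own. Each camera call takes 0.05 s, during which the arm holds its last target. There are 200 camera calls.

### The job

Lift the square blue jar, still closed, into the square pocket of the wooden jar rest so that it stands upright fully home and cannot turn. Then unscrew its tight cap anticlockwise and stop turning once the threads let go, leaving the jar fully home in the rest, and raise the cap straight up and finish while still holding it level and still in the gripper, centred over the open mouth one to three centimetres clear of the rim. Leave the other things on the counter alone.

Things in the scene. Friction and masses are not known exactly. Their poses are not given: they have to be found in the camera images.
- jar: square blue stoneware jar, loose, 0.3 to 0.55 kg. Body 60 x 60 mm in plan, 80 mm tall (flat shoulder at 80 mm), then a round neck 42 mm in diameter with three thread ramps outside. Origin: centre of the underside; z up, x and y square to its sides. It fits the rest at any quarter turn. Closed, it may be carried by its cap or by its body.
- jar_rim (a point): centre of the jar's mouth, on its axis, 103 mm above the jar's underside
- cap: round aluminium screw cap, 58 mm in diameter, 28 mm high, 60 g; red stripe on top from centre to edge along its x axis. Origin: centre of its lower edge; z up. Closed, its lower edge is 84 mm above the jar's underside and its x axis 0 to 0.15 rad anticlockwise (from above) of the jar's. A sprung seal makes it tight: 0.2 to 0.5 N m, so an unbraced jar turns along with it.
- cap_top (a point): centre of the cap's top, 28 mm above its lower edge. The cap opens anticlockwise seen from above, rising about 2 mm. The threads let go when its x axis is 1.0 rad anticlockwise of the jar's; from 1.15 to 1.55 rad it lifts straight off (at 1.65 it meets a stop). Before that the threads hold it to the jar. Its lower edge clears the rim after 19 mm of lift.
- cap_mark (a point): outer end of the red stripe on the cap's top, 29 mm from the cap's axis along its x
- rest: jar rest: wooden block screwed to the counter, 110 x 110 mm, 38 mm high, with a square pocket in its top. Origin: centre of its underside; x and y square to the pocket's sides.
- rest_hole0 (a point): centre of the pocket's mouth, at the top of the jar rest. Pocket 64 x 64 mm, 30 mm deep (floor 8 mm above the counter), 4 mm bevel round the mouth. A jar standing in it on the floor has its underside 30 mm below this point and cannot turn by more than about 0.07 rad.
- shaker: bystander: glass shaker with a steel top, 68 mm in diameter, 110 mm high; origin at the centre of its underside
- tub: bystander: yellow plastic tub with a white flip-top lid and red flap, 79 x 69 mm, 91 mm high; origin at the centre of its underside
- crock: bystander: stoneware crock, 120 mm in diameter, 140 mm high, with utensils reaching to 260 mm; origin at the centre of its underside
- mug: bystander: white mug, 80 mm in diameter, 90 mm high; origin at the centre of its underside
- bowl: bystander: white bowl, 130 mm in diameter, 50 mm high; origin at the centre of its underside
- spatula: bystander: bamboo spatula lying flat, 260 mm long along its x axis
- scoop: bystander: small aluminium scoop lying on the counter, 130 mm long along its x axis, 22 mm high
Things that resemble listed ones, but are neither listed nor needed, are in the scene too. Of the things like the cap, leave any that is green; of the rest the larger one is meant. There is more than one size of the rest; the job needs the smaller.

How it is judged (in metres and radians):
On the way, in this order (a step that is already met when the one before it is completed fails the run):
1. the jar stands fully home in the rest with its cap still screwed on (horizontal distance between jar and rest_hole0 below 0.006 m and z of jar in the frame of rest_hole0 below -0.025 m and angle between jar's own z axis and vertical below 0.08 rad and angle between the x axis of cap and the x axis of jar, either way round below 0.5 rad and z of cap in the frame of jar below 0.088 m), for 0.1 s.
2. the cap has been turned until the threads are disengaged, the jar still braced (horizontal distance between jar and rest_hole0 below 0.006 m and z of jar in the frame of rest_hole0 below -0.025 m and angle between jar's own z axis and vertical below 0.08 rad and angle between the x axis of cap and the x axis of jar, either way round above 0.95 rad), for 0.05 s.
At the end, for the whole second after the job is handed in: The jar stands upright (within 0.08 rad) in the pocket, within 6 mm of its centre and at least 25 mm deep, at rest; the gripper holds the cap still, level within 0.15 rad, within 15 mm of the jar's axis, its lower edge 3 to 42 mm above the rim and not touching the jar (horizontal distance between jar and rest_hole0 below 0.006 m and z of jar in the frame of rest_hole0 below -0.025 m and angle between jar's own z axis and vertical below 0.08 rad and z of cap in the frame of jar between 0.106 and 0.145 m and horizontal distance between cap and jar below 0.015 m and angle between cap's own z axis and vertical below 0.15 rad and contact force between the fingers and cap above 1 N and contact force between cap and jar below 0.1 N and linear speed of each of cap, jar below 0.02 m/s); the arm keeps its last pose, push and grip.
It fails at once if the cap comes off the jar away from the rest (z of cap in the frame of jar above 0.1 m and horizontal distance between jar and rest_hole0 above 0.01 m).
It fails at once if the cap, still on the neck, is turned well on past the point where it is free (x of cap_mark in the frame of jar below -0.01 m and z of cap in the frame of jar below 0.1 m).
It fails at once if the jar is tipped over (angle between jar's own z axis and vertical above 0.5 rad).
It fails at once if a bystander is pushed more than 3 cm or knocked over (distance of any of shaker, tub, crock, mug, bowl, spatula, scoop from where it was at the start of the episode above 0.03 m or angle between any of shaker, tub, crock, mug, bowl, spatula, scoop's own z axis and vertical above 0.5 rad).
It also fails if it takes over 48 s, if anything falls off the work surface, if the arm or the gripper's body presses on something with over 40 N, if the wrist force passes 120 N, or if a joint passes its speed limit or range.

## Working session

There is one attempt and no reset: what is moved stays moved. The work goes in short steps, Python scripts to look and compute and a shell command to move; the robot and the scene stay as the last step left them, time stands still between calls to the robot, and variables do not carry over. Pictures are saved under pics/ and viewed, at most 13 in all, crops included, and the job is handed in when it is done.

```bash
mkdir -p pics
cat > h.py <<'E'
import numpy as np, cv2
from cell import r, vision
def ray(ci,u,v):
    x=(u-ci["cx"])/ci["fx"]; y=(v-ci["cy"])/ci["fy"]
    a,b=x,y
    for _ in range(20):
        s=1+ci["k1"]*(a*a+b*b); a,b=x/s,y/s
    P=np.array(ci["pose"]); return P[:3,3], P[:3,:3]@np.array([a,-b,-1])
def onz(ci,u,v,z):
    o,d=ray(ci,u,v); return o+d*(z-o[2])/d[2]
def proj(ci,p):
    P=np.array(ci["pose"]); c=P[:3,:3].T@(np.array(p)-P[:3,3]); a,b=c[0]/-c[2],-c[1]/-c[2]
    s=1+ci["k1"]*(a*a+b*b); return a*s*ci["fx"]+ci["cx"], b*s*ci["fy"]+ci["cy"]
def snap(n,f):
    ci=vision.camera_info(n); im=vision.snapshot(n); cv2.imwrite(f"pics/{f}.png",im[:,:,::-1]); return ci,im
E
python3 - <<'E'
from h import *
for n in("scene","top"):
    ci,im=snap(n,n+"0"); print(n,{k:np.round(v,3).tolist() for k,v in ci.items()})
s=r.state(); print(s["clock"],s["orientation"])
E
```

```text
scene {'fx': 542.598, 'fy': 542.598, 'cx': 320.416, 'cy': 238.135, 'k1': 0.041, 'pose': [[-0.541, -0.73, 0.418, 1098.926], [0.841, -0.477, 0.255, 365.163], [0.014, 0.49, 0.872, 1242.629], [0.0, 0.0, 0.0, 1.0]]}
top {'fx': 468.876, 'fy': 468.876, 'cx': 306.578, 'cy': 233.605, 'k1': -0.077, 'pose': [[-0.029, 0.996, -0.087, 414.574], [-1.0, -0.029, 0.0, 8.086], [-0.002, 0.087, 0.996, 1487.114], [0.0, 0.0, 0.0, 1.0]]}
0.1 [[ 9.36663982e-01  3.50229162e-01 -3.43887480e-04]
 [ 3.50229329e-01 -9.36663405e-01  1.04054865e-03]
 [ 4.23236657e-05 -1.09508393e-03 -9.99999399e-01]]
```

View pics/top0.png

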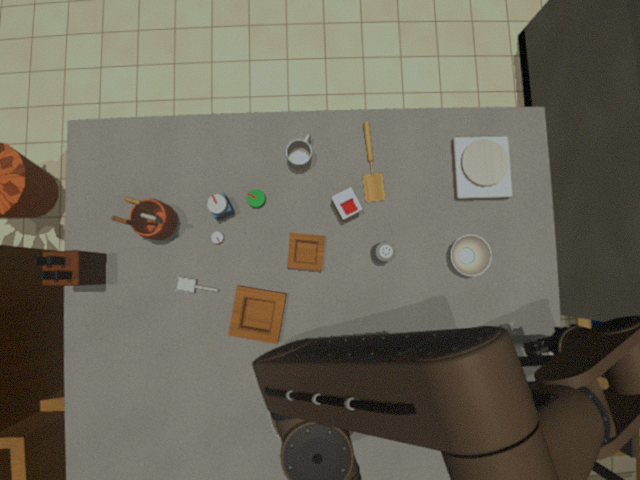

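View pics/scene0.png

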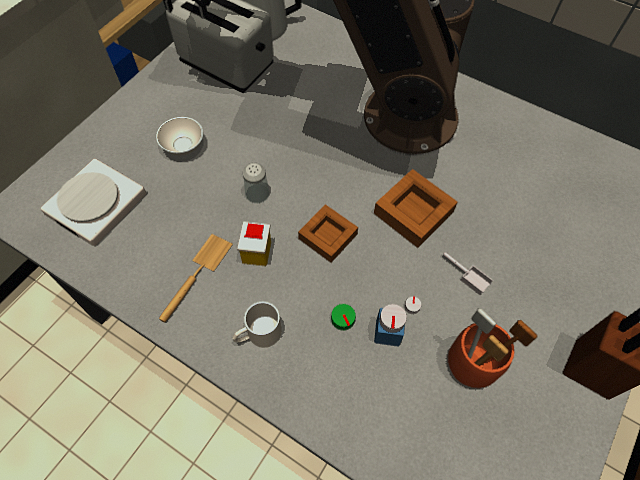

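```bash
cat > a.py <<'E'
from h import *
T=cv2.imread("pics/top0.png"); S=cv2.imread("pics/scene0.png")
ct,cs=vision.camera_info("top"),vision.camera_info("scene")
# jar cap top blob (light) in both
def blobs(im,m,box,mn):
    x0,y0,x1,y1=box; k=np.zeros_like(m); k[y0:y1,x0:x1]=m[y0:y1,x0:x1]
    n,l,st,c=cv2.connectedComponentsWithStats(k.astype(np.uint8)); return [(c[i].round(1),st[i].tolist()) for i in range(1,n) if st[i][4]>mn]
for im,ci,box,nm in((T,ct,(190,180,260,255),"top"),(S,cs,(365,285,430,350),"scene")):
    h=cv2.cvtColor(im,cv2.COLOR_BGR2HSV)
    red=((h[...,0]<8)|(h[...,0]>172))&(h[...,1]>150)&(h[...,2]>100)
    lite=(im.min(2)>150)|red
    blue=(h[...,0]>95)&(h[...,0]<125)&(h[...,1]>80)
    print(nm,"lite",blobs(im,lite,box,30)); print("red",blobs(im,red,box,3)); print("blue",blobs(im,blue,box,20))
# small rest: contour min area rect
h=cv2.cvtColor(T,cv2.COLOR_BGR2HSV); w=((h[...,0]<20)&(h[...,1]>110)).astype(np.uint8)
k=np.zeros_like(w);k[225:280,280:335]=w[225:280,280:335]
c=max(cv2.findContours(k,0,2)[0],key=cv2.contourArea); R=cv2.boxPoints(cv2.minAreaRect(c)); print("rest",R)
P=np.array([onz(ct,*p,38)for p in R]);print(P.round(1),P.mean(0).round(1))
a=cv2.resize(T[180:260,180:290],(660,480)[::1],interpolation=2);b=cv2.resize(S[280:360,325:435],(660,480),interpolation=2)
cv2.imwrite("pics/crop0.png",cv2.resize(np.hstack([a,b]),(800,291)))
E
python3 a.py
```

```text
top lite [(array([216.6, 203.9]), [208, 195, 18, 18, 208]), (array([216.5, 236.6]), [212, 232, 11, 11, 79])]
red [(array([252. , 195.5]), [251, 195, 3, 2, 4])]
blue [(array([228.8, 207.9]), [226, 204, 6, 8, 25])]
scene lite [(array([413. , 303.4]), [406, 296, 15, 15, 177]), (array([393.2, 315.6]), [381, 304, 25, 25, 474])]
red [(array([413.5, 299.8]), [413, 297, 2, 7, 13]), (array([392.9, 321.5]), [391, 316, 4, 13, 35])]
blue [(array([387., 334.]), [374, 308, 31, 38, 458])]
rest [[286.51645 267.3197 ]
 [289.69675 232.33609]
 [324.59018 235.50821]
 [321.40988 270.49182]]
[[439.   72.7  38. ]
 [547.1  60.1  38. ]
 [534.  -47.9  38. ]
 [426.2 -34.6  38. ]] [486.6  12.6  38. ]
```

View pics/crop0.png

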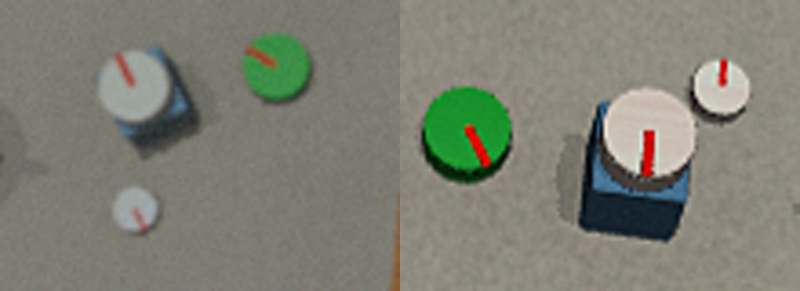

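The cap on the blue jar (top px 217,204; scene px 393,316) is the large pale one. The green cap (257,199) and the small bare cap (217,237) are the lookalikes. The small rest is at (306,252) and the large one at (258,314) is not needed.

Run:
```python
from h import *
ct,cs=vision.camera_info("top"),vision.camera_info("scene")
print(onz(ct,216.6,203.9,112).round(1),onz(cs,393.2,315.6,112).round(1))
o1,d1=ray(ct,216.6,203.9);o2,d2=ray(cs,393.2,315.6)
t=np.linalg.lstsq(np.c_[d1,-d2],o2-o1,rcond=None)[0];print(o1+d1*t[0],o2+d2*t[1])
S=cv2.imread("pics/scene0.png");h=cv2.cvtColor(S,cv2.COLOR_BGR2HSV)
red=((h[...,0]<8)|(h[...,0]>172))&(h[...,1]>150);red[:312]=0
ys,xs=np.nonzero(red[:340,380:405]);xs=xs+380
P=np.array([onz(cs,x,y,112) for x,y in zip(xs,ys)])
m=P.mean(0)-onz(cs,393.2,315.6,112);print("stripe dir",m,np.arctan2(m[1],m[0]))
# jar bottom edge corners in scene: blue polygon
blue=((h[...,0]>90)&(h[...,0]<130)&(h[...,1]>60));k=np.zeros(blue.shape,np.uint8);k[300:352,370:412]=blue[300:352,370:412]
c=max(cv2.findContours(k,0,2)[0],key=cv2.contourArea);print(cv2.approxPolyDP(cv2.convexHull(c),2,True)[:,0].tolist())
for n,ci in(("small rest hole",ct),):print(proj(ci,[486.6,12.6,38]))
s=r.state();print(s["tool_pos"],s["width"])
ci=vision.camera_info("wrist");print(np.round(ci["pose"],2).tolist(),ci["fx"],ci["k1"])
```

```text
[631.4 272.5 112. ] [633.4 275.6 112. ]
[632.19518146 273.47342279 106.98763989] [631.3816046  275.1795893  107.18743539]
stripe dir [12.76130764  6.05620885  0.        ] 0.4431022386991473
[[380, 308], [404, 325], [398, 345], [374, 341]]
(np.float64(305.54086135144325), np.float64(251.35540243821322))
[ 227.56063629 -608.48425119  230.72506191] 0.9992515509713934
[[0.35, 0.9, 0.25, 291.69], [-0.94, 0.34, 0.09, -584.2], [-0.0, -0.27, 0.96, 372.68], [0.0, 0.0, 0.0, 1.0]] 413.7654107902913 0.009445585821087517
```

```bash
python3 -m handwheel '[[35.4,-35.3,-4,0,0,-8],[70.8,-70.6,-8,0,0,-16],[106.2,-105.9,-12,0,0,-24],[141.6,-141.2,-16,0,0,-32],[177,-176.5,-20,0,0,-40]]' 85 20
python3 -m handwheel '[[49.8,-4.3,0,0,0,-8],[99.6,-8.6,0,0,0,-16],[149.4,-12.9,0,0,0,-24],[199.2,-17.2,0,0,0,-32],[249,-21.5,0,0,0,-40]]'
python3 -m handwheel '[[40.9,28.7,0,0,0,-2],[81.8,57.5,0,0,0,-4],[122.7,86.2,0,0,0,-6],[163.6,115,0,0,0,-8],[204.5,143.8,0,0,0,-10.5]]'
cat >> h.py <<'E'
def go(x,y,z,yaw):
    s=r.state();R=np.array(s["orientation"]);p=np.array(s["tool_pos"])
    c,n=np.cos(yaw),np.sin(yaw);W=np.array([[c,n,0],[n,-c,0],[0,0,-1]])
    print("t",s["clock"],"pos",p.round(1),"yaw",np.arctan2(R[1,0],R[0,0]).round(3),"F",np.round(s["force"],1),"w",round(s["width"]*85.4,1),"shift",(R.T@(np.array([x,y,z])-p)).round(1),"turn",np.degrees(cv2.Rodrigues(R.T@W)[0].ravel()).round(1))
E
python3 -c "
from h import *
go(632,274,250,1.94)"
```

```text
clock: 0.6
tool_pos: [331.6, -380.2, 251.2]
orientation: [[0.488, 0.873, -0.0], [0.873, -0.488, 0.0], [0.0, -0.0, -1.0]]
force: [1.2, -0.1, 0.3]
width: 0.997
finger_force: 0.0
clock: 1.1
tool_pos: [435.5, -152.9, 251.3]
orientation: [[-0.188, 0.982, 0.0], [0.982, 0.188, -0.0], [-0.0, 0.0, -1.0]]
force: [0.8, -0.6, -0.7]
width: 0.996
finger_force: 0.0
clock: 1.6
tool_pos: [539.6, 74.5, 251.1]
orientation: [[-0.36, 0.933, -0.0], [0.933, 0.36, -0.0], [-0.0, -0.0, -1.0]]
force: [1.3, -0.9, 0.3]
width: 0.998
finger_force: 0.0
t 1.6 pos [539.6  74.5 251.1] yaw 1.939 F [ 1.3 -0.9  0.3] w 85.2 shift [152.9 158.    1.1] turn [-0.   0.  -0.1]
```

```bash
python3 -m handwheel '[[33,34,0,0,0,0],[66,68,0,0,0,0],[99,102,0,0,0,0],[132,136,0,0,0,0],[152.9,158,0,0,0,0]]' >/dev/null
python3 -m handwheel '[[152.9,158,0,0,0,0],[0,0,0,0,0,0],[0,0,0,0,0,0],[0,0,0,0,0,0],[0,0,0,0,0,0]]' >/dev/null; python3 -c "
from h import *
go(632,274,250,1.94)
"
```

```text
t 2.6 pos [632.2 271.8 251.4] yaw 1.937 F [ 1.1  0.5 -0.2] w 85.3 shift [2.1 0.6 1.4] turn [ 0.  -0.  -0.2]
```

Run:
```python
from h import *
ci,im=snap("wrist","w1")
h=cv2.cvtColor(im[:,:,::-1].copy(),cv2.COLOR_BGR2HSV)
print(np.round(ci["pose"],3).tolist())
blue=((h[...,0]>90)&(h[...,0]<130)&(h[...,1]>60)).astype(np.uint8)
red=(((h[...,0]<8)|(h[...,0]>172))&(h[...,1]>150)).astype(np.uint8)
for m in(blue,red):
    for c in cv2.findContours(m,0,2)[0]:
        if cv2.contourArea(c)>60:print(cv2.contourArea(c),cv2.approxPolyDP(cv2.convexHull(c),4,True)[:,0].tolist())
```

```text
[[0.934, -0.344, -0.096, 608.225], [0.357, 0.9, 0.25, 335.864], [0.0, -0.268, 0.964, 393.369], [0.0, 0.0, 0.0, 1.0]]
1288.0 [[356, 175], [356, 201], [281, 204], [279, 177], [288, 167], [347, 163]]
139.0 [[331, 299], [308, 316], [305, 313], [326, 297]]
289.5 [[360, 216], [360, 223], [320, 226], [320, 218]]
```

View pics/w1.png

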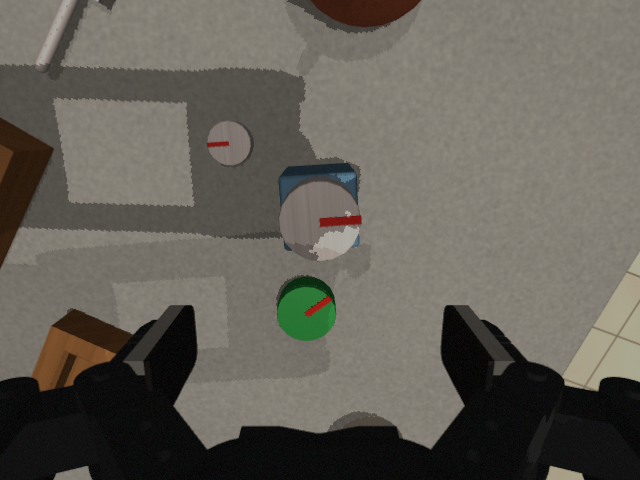

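Run:
```python
from h import *
ci=vision.camera_info("wrist")
im=cv2.imread("pics/w1.png");h=cv2.cvtColor(im,cv2.COLOR_BGR2HSV)
f=lambda u,v,z:onz(ci,u,v,z)[:2]
def ang(p,q,z):
    d=f(*q,z)-f(*p,z);return np.arctan2(d[1],d[0]).round(3),np.linalg.norm(d).round(1)
print("shoulder back",ang((279,177),(356,175),80),"bottom",ang((288,167),(347,163),0),"left",ang((281,204),(279,177),80),"right",ang((356,201),(356,175),80))
print("stripe",ang((320,222),(360,219.5),112))
# cap outline: low-saturation disc; edge points by gradient from centre
g=cv2.medianBlur(cv2.cvtColor(im,cv2.COLOR_BGR2GRAY),3)
crop=g[165:275,265:375]
c=cv2.HoughCircles(crop,cv2.HOUGH_GRADIENT,1,50,param1=80,param2=15,minRadius=34,maxRadius=46)
print(c[0][:3]+np.array([265,165,0]))
for u,v,rr in c[0][:2]: print(f(u+265,v+165,112))
cv2.imwrite("pics/w1c.png",cv2.resize(im[140:280,250:390],(560,560),interpolation=2))
```

```text
shoulder back (np.float64(0.391), np.float64(58.1)) bottom (np.float64(0.432), np.float64(55.5)) left (np.float64(1.985), np.float64(20.6)) right (np.float64(1.96), np.float64(19.8))
stripe (np.float64(0.429), np.float64(27.9))
[[319.5        220.5         39.90000153]]
[631.78182452 276.61884119]
```

View pics/w1c.png

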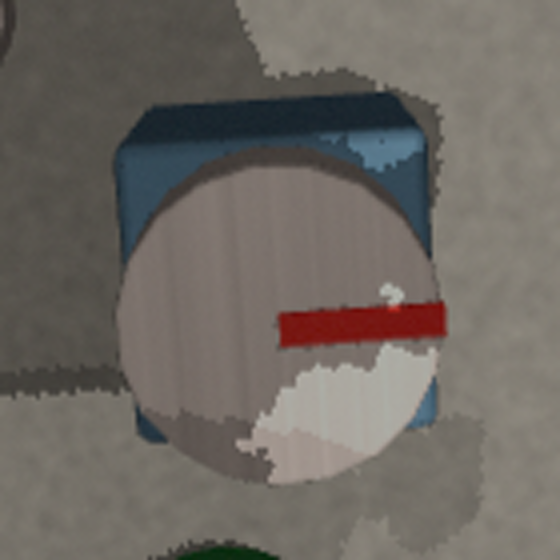

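```bash
python3 -c "
from h import *
go(632,275.8,83,1.991)
"
```

```text
t 2.65 pos [632.3 271.9 251.6] yaw 1.937 F [-1.  -0.3  0.9] w 84.7 shift [  3.7   1.  168.6] turn [ 0.  -0.  -3.1]
```

```bash
python3 -m handwheel '[[3.7,1,40,0,0,-3],[3.7,1,80,0,0,-3],[3.7,1,120,0,0,-3],[3.7,1,145,0,0,-3],[3.7,1,160,0,0,-3]]' 85 >/dev/null
python3 -m handwheel '[[0,0,4,0,0,0],[0,0,8,0,0,0],[0,0,8,0,0,0],[0,0,8,0,0,0],[0,0,8,0,0,0]]' 
python3 -m handwheel '[[0,0,0,0,0,0],[0,0,0,0,0,0],[0,0,0,0,0,0],[0,0,0,0,0,0],[0,0,0,0,0,0]]' 40 50
python3 -m handwheel '[[0,0,0,0,0,0],[0,0,0,0,0,0],[0,0,0,0,0,0],[0,0,0,0,0,0],[0,0,0,0,0,0]]' 40 70
python3 -c "
from h import *
go(632,275.8,83,1.991);snap('wrist','w2')
"
```

```text
clock: 3.65
tool_pos: [632.2, 275.7, 84.3]
orientation: [[-0.407, 0.914, 0.001], [0.914, 0.407, 0.001], [-0.0, 0.002, -1.0]]
force: [0.2, -0.6, 0.1]
width: 0.994
finger_force: 0.0
clock: 4.15
tool_pos: [631.7, 275.5, 83.8]
orientation: [[-0.407, 0.914, 0.0], [0.914, 0.407, 0.0], [-0.0, 0.0, -1.0]]
force: [-2.1, -0.8, 7.2]
width: 0.653
finger_force: 51.4
clock: 4.65
tool_pos: [631.7, 275.5, 83.9]
orientation: [[-0.407, 0.914, 0.0], [0.914, 0.407, 0.0], [-0.0, 0.0, -1.0]]
force: [-2.2, -0.4, 8.5]
width: 0.653
finger_force: 72.1
t 4.65 pos [631.7 275.5  83.9] yaw 1.99 F [-2.2 -0.4  8.5] w 55.8 shift [0.1 0.4 0.9] turn [ 0.   0.  -0.1]
```

View pics/w2.png

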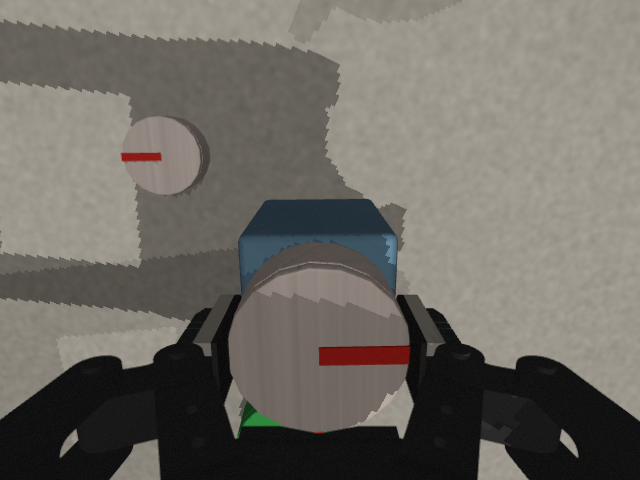

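```bash
python3 -m handwheel '[[0,0,-10,0,0,0],[0,0,-30,0,0,0],[0,0,-55,0,0,0],[0,0,-80,0,0,0],[0,0,-95,0,0,0]]' 
python3 -c "
from h import *
go(477,-72,180,1.451);ci=vision.camera_info('top')
print([onz(ci,*p)[:2].round() for p in((346,203,91),(384,252,110),(152,220,140),(299,153,90),(258,314,38))])
ci,im=snap('wrist','w3')
g=cv2.medianBlur(cv2.cvtColor(im,cv2.COLOR_RGB2GRAY),3)
print(cv2.HoughCircles(g[200:460,200:440],cv2.HOUGH_GRADIENT,1,50,param1=80,param2=15,minRadius=80,maxRadius=100))
s=r.state();z=s['tool_pos'][2]+112-83.9;c=onz(ci,320,348,z);print('cap ctr if row 348',np.array(s['orientation']).T@(c-s['tool_pos']))
"
```

```text
clock: 5.2
tool_pos: [632.2, 275.7, 180.5]
orientation: [[-0.407, 0.914, 0.002], [0.914, 0.407, 0.001], [-0.0, 0.002, -1.0]]
force: [0.4, 0.0, -4.7]
width: 0.652
finger_force: 75.5
t 5.2 pos [632.2 275.7 180.5] yaw 1.99 F [ 0.4  0.  -4.7] w 55.7 shift [-254.5 -283.2   -0. ] turn [ 0.1 -0.  30.9]
[array([ 626., -113.]), array([ 474., -218.]), array([586., 458.]), array([784.,  24.]), array([299., 164.])]
[[[113.5 146.5  86.1]]]
cap ctr if row 348 [  3.51416804   0.14620402 -28.10037816]
```

```bash
python3 -m handwheel '[[-25,-28,0,0,0,3],[-57,-63.5,0,0,0,7],[-89,-99,0,0,0,11],[-121,-134.5,0,0,0,15],[-153,-170,0,0,0,19]]' >/dev/null
python3 -c "
from h import *
go(477,-72,180,1.451)"
```

```text
t 5.75 pos [537.1  65.2 177.6] yaw 1.656 F [ 0.7 -1.2 -3.8] w 56.1 shift [-131.6  -71.5   -2.3] turn [-0.   0.  11.7]
```

```bash
python3 -m handwheel '[[-40,-22,0,0,0,4],[-80,-44,0,0,0,8],[-110,-60,0,0,0,11.7],[-131.6,-71.5,0,0,0,11.7],[-131.6,-71.5,0,0,0,11.7]]' >/dev/null
python3 -c "
from h import *
go(477,-72,180,1.451);ci,im=snap('wrist','w4');print(np.array(ci['pose'])[:3,3])"
```

```text
t 6.25 pos [477.2 -73.  177.8] yaw 1.451 F [-0.5  0.2 -4.5] w 55.8 shift [ 0.9 -0.3 -2.2] turn [-0.1  0.   0. ]
[485.87713231  -4.79286553 319.70828879]
```

View pics/w4.png

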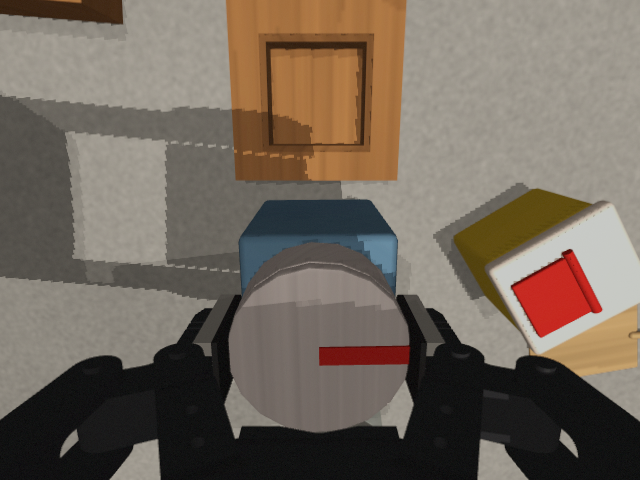

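Run:
```python
from h import *
ci=vision.camera_info("wrist");s=r.state();p=np.array(s["tool_pos"]);R=np.array(s["orientation"]);b=p[2]-83.9
f=lambda u,v,z:R.T@(onz(ci,u,v,z)-p)
def show(n,pts,z):
    q=np.array([f(*a,z)[:2] for a in pts]);print(n,q.round(1).tolist(),"mean",q.mean(0).round(1));return q
show("mouth",[(260,34),(373,34),(370,150.5),(262,151)],38)
show("inner(top of wall)",[(266,40),(368,40),(365,146),(267,147)],34)
show("restfront",[(236,181),(397,180)],38)
show("shoulder back",[(240,235.5),(396,235.5)],b+80)
show("bottom back",[(268,200),(370,200)],b)
show("cap",[(319.8,346.5)],b+112)
im=cv2.imread("pics/w4.png")
cv2.imwrite("pics/w4c.png",np.hstack([cv2.resize(im[15:165,240:390],(400,400)),cv2.resize(im[190:340,230:410],(400,400))]))
```

```text
mouth [[123.0, -36.1], [122.9, 33.9], [52.4, 34.4], [52.1, -37.6]] mean [87.6 -1.4]
inner(top of wall) [[120.3, -33.0], [120.3, 31.4], [55.1, 31.4], [54.5, -34.7]] mean [87.6 -1.2]
restfront [[32.2, -56.0], [32.8, 53.3]] mean [32.5 -1.3]
shoulder back [[30.0, -28.5], [29.9, 28.4]] mean [29.9 -0. ]
bottom back [[29.0, -27.8], [28.9, 28.5]] mean [28.9  0.4]
cap [[3.1, 0.6]] mean [3.1 0.6]
```

View pics/w4c.png

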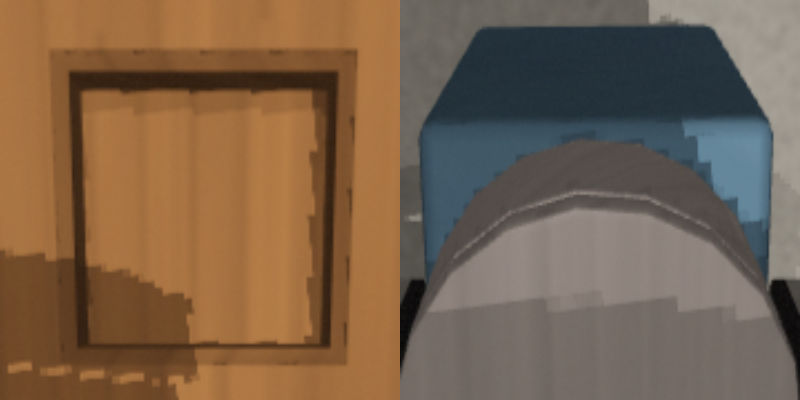

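Run:
```python
from h import *
ci=vision.camera_info("wrist");s=r.state();p=np.array(s["tool_pos"]);R=np.array(s["orientation"]);z=p[2]-83.9+112
for a in((320,263),(320,432),(319.5,356),(229,345),(410,345)):print(a,(R.T@(onz(ci,*a,z)-p)).round(1))
```

```text
(320, 263) [ 30.2   0.6 -28.1]
(320, 432) [-28.1   0.6 -28.1]
(319.5, 356) [ -0.1   0.5 -28.1]
(229, 345) [  3.7 -27.3 -28.1]
(410, 345) [  3.7  28.2 -28.1]
```

```bash
python3 -m handwheel '[[30,-0.5,0,0,0,0],[60,-1,0,0,0,0],[80,-1.6,10,0,0,0],[87.3,-1.6,25,0,0,0],[87.3,-1.6,45,0,0,0]]' >/dev/null
python3 -m handwheel '[[0,0,3,0,0,0],[0,0,6,0,0,0],[0,0,9,0,0,0],[0,0,12,0,0,0],[0,0,15,0,0,0]]'
python3 -c "
from h import *
go(0,0,0,1.451)
ci,im=snap('scene','s5');cv2.imwrite('pics/s5c.png',cv2.resize(im[170:270,280:380,::-1],(600,600),interpolation=2))"
```

```text
clock: 7.3
tool_pos: [487.7, 16.0, 118.5]
orientation: [[0.117, 0.993, 0.001], [0.993, -0.117, -0.0], [0.0, 0.001, -1.0]]
force: [0.8, 0.2, -4.8]
width: 0.651
finger_force: 76.0
t 7.3 pos [487.7  16.  118.5] yaw 1.454 F [ 0.8  0.2 -4.8] w 55.6 shift [ -73.  -482.6  118.1] turn [ 0.  -0.   0.1]
```

View pics/s5c.png

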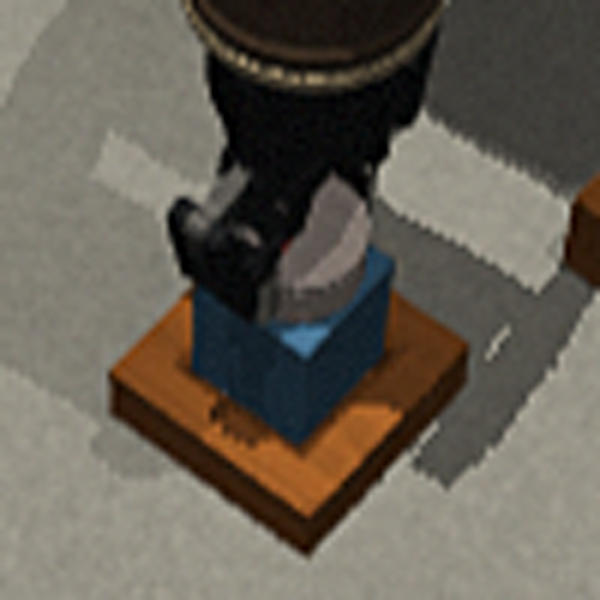

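The jar, with its near lower corner at crop (300,440), is centred over the pocket mouth and aligned with the block, with no contact force. I'm lowering it.

```bash
python3 -m handwheel '[[0,0,2,0,0,0],[0,0,4,0,0,0],[0,0,6,0,0,0],[0,0,8,0,0,0],[0,0,10,0,0,0]]'
python3 -m handwheel '[[0,0,2,0,0,0],[0,0,4,0,0,0],[0,0,6,0,0,0],[0,0,8,0,0,0],[0,0,10,0,0,0]]'
```

```text
clock: 7.85
tool_pos: [487.4, 16.1, 108.1]
orientation: [[0.117, 0.993, -0.0], [0.993, -0.117, -0.0], [-0.0, -0.0, -1.0]]
force: [0.2, -0.3, -4.7]
width: 0.654
finger_force: 76.0
clock: 8.35
tool_pos: [487.4, 16.2, 98.1]
orientation: [[0.117, 0.993, -0.0], [0.993, -0.117, 0.0], [0.0, -0.0, -1.0]]
force: [-0.5, 0.1, -4.6]
width: 0.651
finger_force: 76.0
```

```bash
python3 -m handwheel '[[0,0,1.5,0,0,0],[0,0,3,0,0,0],[0,0,4,0,0,0],[0,0,5,0,0,0],[0,0,5.5,0,0,0]]'
python3 -m handwheel '[[0,0,0.3,0,0,0],[0,0,0.6,0,0,0],[0,0,0.6,0,0,0],[0,0,0.6,0,0,0],[0,0,0.6,0,0,0]]'
```

```text
clock: 8.85
tool_pos: [487.4, 16.2, 92.7]
orientation: [[0.117, 0.993, -0.0], [0.993, -0.117, -0.0], [-0.0, -0.0, -1.0]]
force: [-1.1, -2.0, 0.9]
width: 0.652
finger_force: 76.4
clock: 9.35
tool_pos: [487.5, 16.1, 92.5]
orientation: [[0.117, 0.993, 0.0], [0.993, -0.117, -0.0], [-0.0, 0.0, -1.0]]
force: [-1.9, -3.2, 7.1]
width: 0.648
finger_force: 77.3
```

```bash
python3 -m handwheel '[[0,0,0,0,0,-4],[0,0,0,0,0,-9],[0,0,-0.2,0,0,-14],[0,0,-0.4,0,0,-19],[0,0,-0.6,0,0,-24]]' 40 90
python3 -m handwheel '[[0,0,-0.2,0,0,-5],[0,0,-0.4,0,0,-10],[0,0,-0.5,0,0,-15],[0,0,-0.7,0,0,-20],[0,0,-0.9,0,0,-25]]'
python3 -c "
from h import *
print(r.state()['wrist_torque'])
go(0,0,0,1.451);ci,im=snap('wrist','w6')"
```

```text
clock: 9.85
tool_pos: [487.4, 16.1, 93.2]
orientation: [[-0.301, 0.954, 0.0], [0.954, 0.301, 0.0], [-0.0, 0.0, -1.0]]
force: [-3.4, -1.4, 8.0]
width: 0.649
finger_force: 93.3
clock: 10.35
tool_pos: [487.0, 16.1, 94.0]
orientation: [[-0.676, 0.737, -0.001], [0.737, 0.676, -0.0], [0.0, -0.0, -1.0]]
force: [-5.3, -3.1, 8.7]
width: 0.646
finger_force: 93.4
[-0.37908257  0.95713069 -0.09895216]
t 10.35 pos [487.   16.1  94. ] yaw 2.313 F [-5.3 -3.1  8.7] w 55.2 shift [ 317.2 -369.8   94.2] turn [-0.  -0.  49.4]
```

View pics/w6.png

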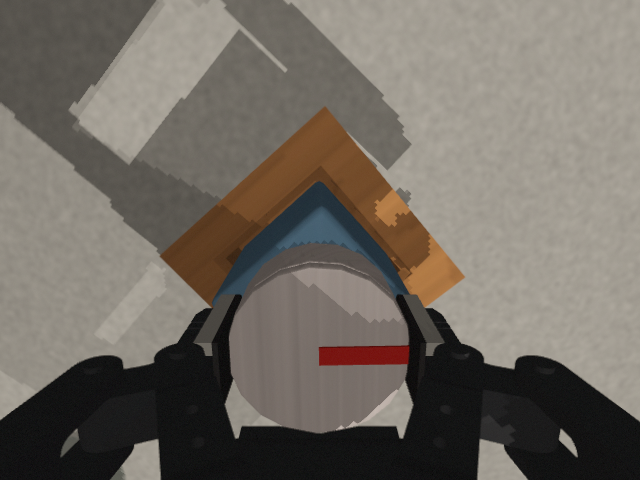

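```bash
python3 -m handwheel '[[0,0,-0.1,0,0,-5],[0,0,-0.3,0,0,-10],[0,0,-0.4,0,0,-16],[0,0,-0.5,0,0,-21],[0,0,-0.5,0,0,-26]]'
python3 -m handwheel '[[0,0,0,0,0,0],[0,0,-0.5,0,0,0],[0,0,-1,0,0,0],[0,0,-2,0,0,0],[0,0,-3,0,0,0]]'
python3 -c "
from h import *
go(0,0,0,1.451)"
```

```text
clock: 10.9
tool_pos: [486.7, 15.9, 94.4]
orientation: [[-0.93, 0.366, -0.001], [0.366, 0.93, -0.0], [0.001, -0.001, -1.0]]
force: [-5.6, -4.8, 9.2]
width: 0.646
finger_force: 93.4
clock: 11.4
tool_pos: [487.4, 16.1, 97.3]
orientation: [[-0.929, 0.37, 0.0], [0.37, 0.929, 0.0], [-0.0, 0.0, -1.0]]
force: [-1.9, -0.9, -2.2]
width: 0.65
finger_force: 95.0
t 11.4 pos [487.4  16.1  97.3] yaw 2.763 F [-1.9 -0.9 -2.2] w 55.5 shift [ 446.9 -195.2   97.3] turn [ 0.   0.  75.2]
```

```bash
python3 -m handwheel '[[0,0,-1,0,0,0],[0,0,-2,0,0,0],[0,0,-3,0,0,0],[0,0,-4,0,0,0],[0,0,-5,0,0,0]]'
python3 -c "
from h import *
ci,im=snap('wrist','w7')"
```

```text
clock: 11.9
tool_pos: [487.4, 16.2, 102.2]
orientation: [[-0.929, 0.37, 0.0], [0.37, 0.929, 0.0], [-0.0, 0.0, -1.0]]
force: [-0.8, -0.9, -1.3]
width: 0.649
finger_force: 95.0
```

View pics/w7.png

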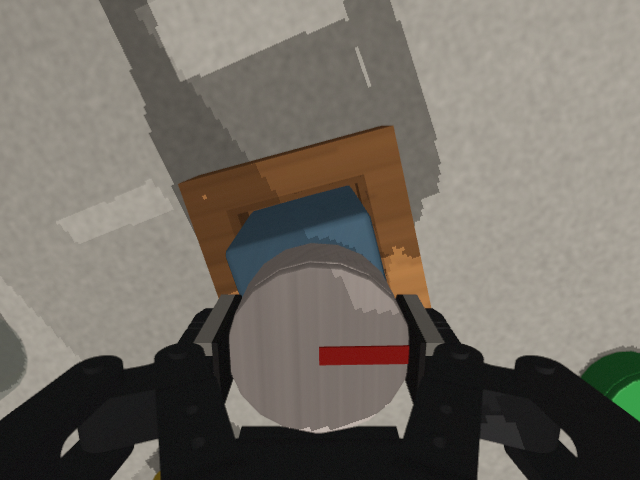

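Force shows only the cap's weight, and the jar (corner at 355,190) is still sitting in the pocket. I'm raising the cap the rest of the way.

```bash
python3 -m handwheel '[[0,0,-4,0,0,0],[0,0,-9,0,0,0],[0,0,-14,0,0,0],[0,0,-19,0,0,0],[0,0,-24,0,0,0]]' >/dev/null
python3 -m handwheel '[[0,0,-4,0,0,0],[0,0,-6.5,0,0,0],[0,0,-7,0,0,0],[0,0,-7,0,0,0],[0,0,-7,0,0,0]]'
python3 -m handwheel '[[0,0,0,0,0,0],[0,0,0,0,0,0],[0,0,0,0,0,0],[0,0,0,0,0,0],[0,0,0,0,0,0]]'
python3 -c "
from h import *
ci,im=snap('wrist','w8');_,s=snap('scene','s8')
a=cv2.resize(im[:,:,::-1],(400,300));b=cv2.resize(s[160:260,270:403,::-1],(400,300),interpolation=2)
cv2.imwrite('pics/f8.png',np.hstack([a,b]))"
```

```text
clock: 12.95
tool_pos: [487.3, 16.2, 133.0]
orientation: [[-0.929, 0.37, -0.0], [0.37, 0.929, 0.0], [0.0, -0.0, -1.0]]
force: [0.6, 0.4, -0.7]
width: 0.647
finger_force: 95.0
clock: 13.45
tool_pos: [487.4, 16.2, 133.1]
orientation: [[-0.929, 0.37, -0.0], [0.37, 0.929, 0.0], [0.0, -0.0, -1.0]]
force: [-0.1, -0.3, -0.8]
width: 0.648
finger_force: 95.0
```

View pics/f8.png

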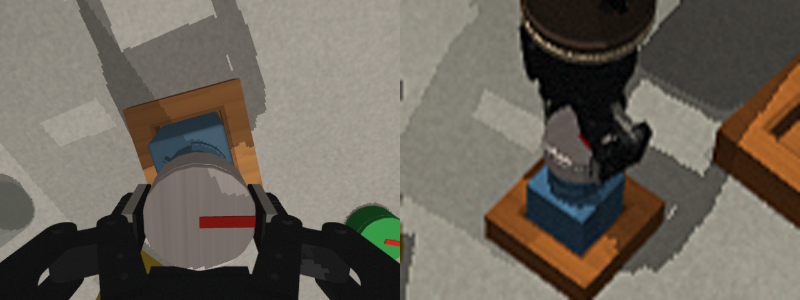

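The jar (575,215 in the right half) is home in the rest. The cap is held level above the exposed neck: it rose 40.6 mm, so its lower edge is about 125 mm above the jar's underside, 22 mm clear of the rim.

```bash
python3 -c "
from cell import r
print(r.job_done())"
```

```text
the job is handed in; nothing more can be done
None
```

I handed the job in at 13.5 s of the 48 s, and the hand-in call returned no verdict: the jar stands home in the smaller rest, and the unscrewed cap is held level in the gripper about 22 mm above the open rim.

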